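# Put the spice jar in the cupboard's door rack and snap the door shut

## Task

Pull the green door of the little spice cupboard open against its roller catch, stand the spice jar with the red lid upright in the wooden rack on the inside of the door, then push the door shut until the catch snaps and it stays fully home. The cupboard sways on soft rubber feet, so feel for the catch, push and pull no harder than it needs and never shove the cupboard far, and leave the other jar, the lemon and the garlic alone.

Things in the scene. Friction and masses are not known exactly. Their poses are not given: they have to be found in the camera images.
- cupboard: free-standing wooden spice cupboard, 150 deep (x) x 210 wide (y) x 165 high, 3 kg, green door. Origin: centre of its underside; the front faces its own -x (the robot). It stands on soft rubber feet that give along its x axis, 1.2 N per mm, and spring back: under load the door's home yields by a centimetre or more. Over 20 mm (24 N) is a shove and fails.
- door (a joint): angle of the green door (rad): 0 = fully home, held by the catch; grows to 1.7 open. It hinges on its left edge seen from the robot; the free edge swings out towards the robot, clockwise from above, so the door's heading is the cupboard's yaw minus this angle. It stays where it is left (friction 0.08 N m).
- catch (a point): striker bar on the door's inner face, by the free edge, 172 mm from the hinge, 129 mm up. A sprung roller in the cupboard rides over it. Closing: resistance starts 9 mm (0.055 rad at the handle) before home, up to about 17 N, gone 3 mm (0.018 rad) before home; then the door snaps to its hard stop. Opening takes about 12 N over the first 3 mm, then the roller throws the door 6 mm out.
- door_handle (a point): on the axis of the door's handle, 145 mm up: an upright steel round bar 10 mm thick, from 70 to 150 mm up, 35 mm off the door's face, on two thin stems. Axes: x through the door from outside to inside, y along it from free edge to hinge, z up. Door top 155 mm, cupboard top 165 mm up: pinch the bar from above, fingers either side along y.
- door_hinge (a point): point on the door's upright hinge axis, 145 mm up; axes as for the handle. In these axes the handle point is at (-43, -168, 0) mm, the rack point at (37.5, -88, -121) mm; the door panel spans x -7.5 to +7.5 mm and is 206 mm wide.
- door_rack (a point): centre of the floor of the wooden rack on the door's inner face, 24 mm up; axes as for the handle. Open at the top; inside 60 mm deep (x) and 100 mm wide (y), bounded by the door panel and, on the other sides, 30 mm high rails. It swings with the door; load it from above with the door about 1 rad open.
- spice_a: the jar to put away: clear spice jar, red round lid, brown label, 45 mm across, 106 mm high, about 0.11 kg, upright on the worktop. Origin: centre of its underside, z up. The lid (20 mm high) can be gripped from above in any direction.
- spice_b: another spice jar, yellow lid and dark blue label, 42 mm across, 96 mm high; to be left alone. Origin: centre of its underside, z up.
- lemon: lemon, 72 x 55 x 56 mm, to be left alone. Origin: under its centre.
- garlic_0: pale garlic bulb, 60 mm across, 59 mm high, to be left alone. Origin: under its centre.
Things that resemble listed ones, but are neither listed nor needed, are in the scene too. Leave any orange look-alike of the spice_a alone.

How it is judged:
By the outcome, as a careful person would: the job done as asked, in the order asked, and still so for the second after the job is handed in, with the robot touching nothing.
It also fails if it takes over 72 s, if anything falls off the work surface, if the arm or the gripper's body presses on something with over 40 N, if the wrist force passes 120 N, or if a joint passes its speed limit or range.

## Robot

A 6-joint arm with a two-finger parallel gripper is mounted at the origin on a cart in front of the work surface, level with it; the furniture and walls round the work are solid. World frame = base frame: x ahead of the robot, y to its left, z up, the work surface at z = 0. Lengths are in m, angles in degrees, forces in N, time in s.
With the tool pointing down it reaches from about 0.25 to 0.725 m from the base axis. Payload 9.7 kg.
Tool frame: the origin (TCP) lies between the finger pads; the fingertips stand bot.tcp_to_tips ahead of it and the grasp point (between the pads) lies 11 mm behind it (bot.tcp_to_tips is the distance from the TCP to the fingertips, in m); z points along the fingers, y is the line along which they close (so a half turn about z gives the same grasp; the last joint's range is limited). The gripper opens to 85 mm and grips with 20 to 120 N. Pads are 22 mm wide; open, the fingers measure 114 mm over their backs; the gripper's body (76 mm by 85 mm) begins 54 mm behind the grasp point. The pads swing forward as they close: fully open they stand 13 mm farther back than shut.
Start: joints at [64.744, 4.979, 10.078, 95.1, 0, 90], TCP at [0.235, 0.497, 0.239] pointing down, gripper open.
Joint ranges: [-179.16, 179.16], [-48.56, 103.87], [-65.8, 70.77], [-126.05, 130.52], [-82.76, 87.17], [-180, 180]. Speed limits (degrees/s): [127.2, 127.2, 147.25, 180, 180, 180].

## Interface

Orientations are given as [roll, pitch, yaw] about the fixed x, y, z axes, in that order (R = Rz(yaw) Ry(pitch) Rx(roll)).
In Python, from workcell import bot gives the robot as it stands. The module is installed in compiled form; this text tells all that it offers.
- The arm moves only by the tool carry_out, never from a script. Its arguments are lists of equal length, an entry for each row: "linear": the shift along the world's x, y, z normalised to -1 to 1, where 1 is 2 cm, a list of three; "rotation": the turn, a rotation vector about the world's x, y, z normalised to -1 to 1, where 1 is 8 degrees, a list of three; "grip": the closure, from -1 (fully open) to 1 (shut). In form: {"linear": [[tx, ty, tz], ...], "rotation": [[rx, ry, rz], ...], "grip": [grip, ...]}. A call has 1 to 12 rows; each row shifts and turns the commanded pose from where the row before left it; what a row does not reach is not made up. A row lasts 1/10 s, in which the tool goes at most 50 mm and 8.59 degrees, less where a joint would pass 70% of its speed; a pose out of reach is approached as far as the arm can. A call with a number of a shift or a turn outside -1 to 1 is refused whole. A call with a gripper value outside its range is refused whole. The fingers move at their own pace and stop on an object; "grip_force" is the grip in N (left out, the last holds). Time passes only in rows, so rows that do not move let the fingers close. It gives the time, the measured TCP pose, the force, the opening and the grip force at its end, in the units of the state.
- bot.get_obs(): the state, without advancing time (a new reading comes with each control period).
- bot.camera(name): name is "scene" or "top" or "wrist"; returns the picture (400x640x3 uint8, blue, green, red); there is no depth.
- bot.camera_model(name): a dict with "fx", "fy", "cx", "cy" (pixels), "camera_from_world" (4x4, takes a point from world to camera coordinates). Camera axes: x right, y up, looking along -z (the intrinsics and any distortion apply to the point x, -y, -z); pixel columns grow to the right and rows downward; lengths in m; the calibration is good to about 2 mm. A picture is of the moment at which its call begins: read the wrist's pose just before it. camera_model takes no time and is no camera call; for the wrist camera it gives the pose at the moment of the call.
- bot.job_done(): hands the job in; it is judged then, once.
The state is a dict: "time": time; "q": joint angles; "qd": joint speeds; "joint_efforts": joint torques, N m; "ee_pos": TCP position; "tcp_rot": TCP orientation; "wrist_force": force on the tool from outside, world axes, zero at the start; "torque": the same for the moment, N m; "opening": finger opening in m; "grasp_force": force on a finger pad.
Only numpy, scipy, OpenCV 4.12 (cv2) and the standard library are available. Lean on these libraries where they do the work, as an engineer would, in place of code of your own. Each camera call takes 0.05 s, during which the arm holds its last target. There are 200 camera calls.

## Working session

There is one attempt and no reset: what is moved stays moved. The work goes in short steps, Python scripts to look and compute and a tool call to move; the robot and the scene stay as the last step left them, time stands still between calls to the robot, and variables do not carry over. Pictures are saved under pics/ and viewed, at most 10 in all, crops included, and the job is handed in when it is done.

Besides the shell and the picture viewer there is one more tool, called after "Request:" in YAML: its name, and indented under it one key for each argument. carry_out: Moves the arm, as the interface text tells. Its arguments: {"type":"object","properties":{"linear":{"type":"array","items":{"type":"array","items":{"type":"number"}}},"rotation":{"type":"array","items":{"type":"array","items":{"type":"number"}}},"grip":{"type":"array","items":{"type":"number"}},"grip_force":{"type":"number"}},"required":["linear","rotation","grip"]}

```bash
mkdir -p pics; ls; python3 - <<'E'
from workcell import bot
import cv2,numpy as np
o=bot.get_obs();print(o,bot.tcp_to_tips)
a=bot.camera("scene");b=bot.camera("top")
cv2.imwrite("pics/s.png",a);cv2.imwrite("pics/t.png",b)
for n in("scene","top"):print(n,bot.camera_model(n))
E
```

```text
pics
{'time': 0.0, 'q': array([6.47425712e+01, 5.01182689e+00, 1.00354014e+01, 9.50987603e+01,
       2.52971308e-03, 9.00027911e+01]), 'qd': array([ 0.05218118, -0.05908379, -0.09213324,  0.02669077,  0.01014389,
       -0.03277356]), 'joint_efforts': array([-2.50961712e-03, -5.20386457e+01,  4.64811730e+01,  1.58978859e-02,
       -3.64641471e-05, -3.90154938e-06]), 'ee_pos': array([0.23457822, 0.49723856, 0.23858456]), 'tcp_rot': array([-1.79924814e+02, -2.52604833e-03,  1.54739777e+02]), 'wrist_force': array([-0.62418414, -0.63837572,  0.22127351]), 'torque': array([-0.03730533,  0.01416631, -0.01041168]), 'grasp_force': 0.0, 'opening': 0.08542052877195584} 0.008
scene {'fx': 418.1252170681823, 'fy': 418.1252170681823, 'cx': 317.73072829153824, 'cy': 198.5095532584798, 'camera_from_world': array([[ 0.6328454 , -0.77403115,  0.01955712, -0.40299791],
       [ 0.48258318,  0.41405911,  0.77179565, -0.35319401],
       [-0.60549168, -0.47898938,  0.63556982, -0.98531258],
       [ 0.        ,  0.        ,  0.        ,  1.        ]])}
top {'fx': 517.3790604471445, 'fy': 517.3790604471445, 'cx': 331.30441918898737, 'cy': 197.2662716256815, 'camera_from_world': array([[-0.00886643, -0.99993041, -0.00778266, -0.03780814],
       [ 0.9807143 , -0.01021516,  0.19517971, -0.58153823],
       [-0.19524563, -0.00590202,  0.98073662, -1.33917696],
       [ 0.        ,  0.        ,  0.        ,  1.        ]])}
```

View pics/s.png

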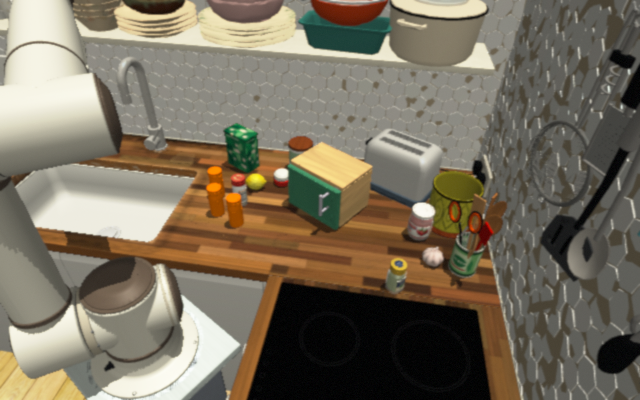

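View pics/t.png

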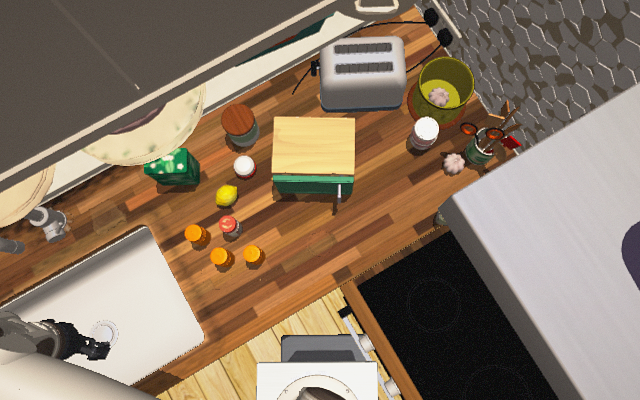

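The scene view shows the red-lidded jar at about (239,185), with orange look-alikes at (215,177), (216,198) and (234,210), and the cupboard's door handle at (323,203). In the top view, the things that could be taken for the target are:
- Red lid at (229,225).
- White/red jar at (244,167).
- Orange jars at (195,234), (220,258) and (253,255).

I choose (229,225) and will check it in a crop.

```bash
python3 - <<'E'
import cv2,numpy as np
b=cv2.imread("pics/t.png");a=cv2.imread("pics/s.png")
c=cv2.resize(b[110:270,180:370],None,fx=4,fy=4,interpolation=cv2.INTER_CUBIC)[:600]
cv2.imwrite("pics/tc.png",c)
d=cv2.resize(a[135:245,200:380],None,fx=4.4,fy=4.4,interpolation=cv2.INTER_CUBIC)
cv2.imwrite("pics/sc.png",d)
E
```

```text
(no output)
```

View pics/tc.png

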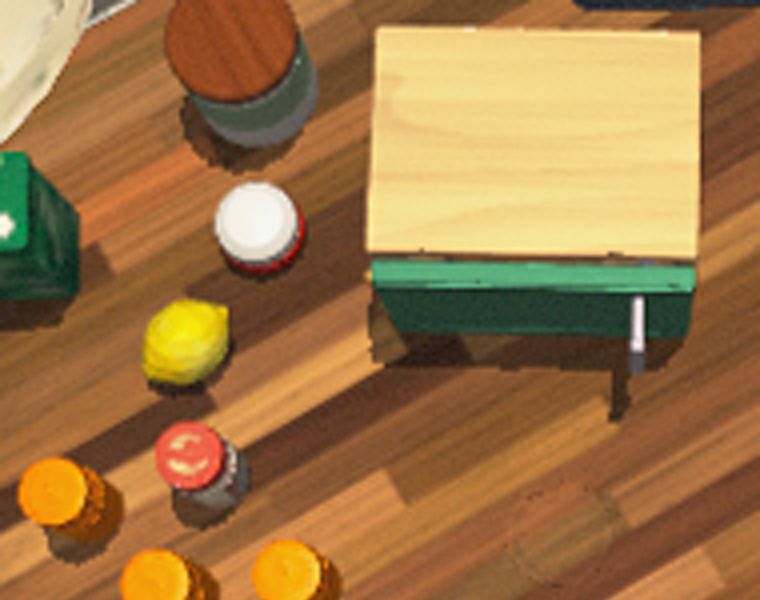

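View pics/sc.png

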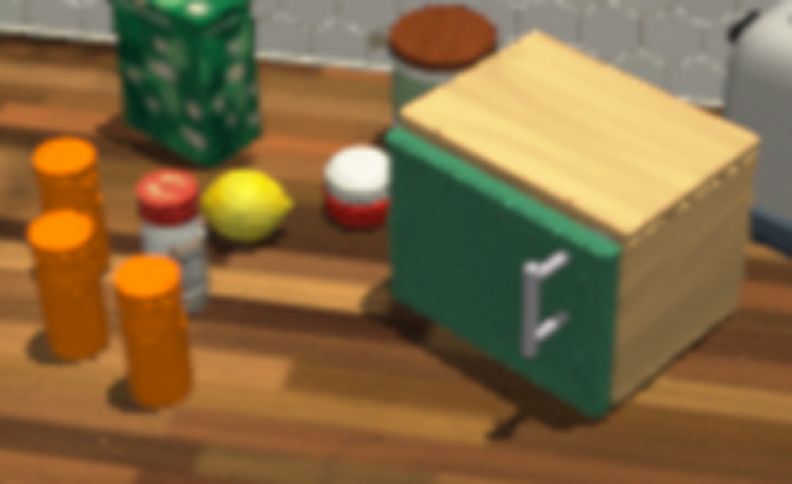

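The crops confirm the red-lidded glass jar (top crop 190,456; scene crop 168,185). The cupboard roof corners and the handle bar are clear as well.

```bash
cat > h.py <<'E'
import numpy as np
from workcell import bot
def ray(m,p):
    T=m["camera_from_world"];R=T[:3,:3];t=T[:3,3]
    d=np.array([(p[0]-m["cx"])/m["fx"],-(p[1]-m["cy"])/m["fy"],-1.])
    return -R.T@t,R.T@d
def atz(m,p,z):
    o,d=ray(m,p);return (o+d*(z-o[2])/d[2])
def proj(m,P):
    c=m["camera_from_world"][:3,:3]@P+m["camera_from_world"][:3,3]
    return np.array([m["cx"]+m["fx"]*c[0]/-c[2],m["cy"]-m["fy"]*c[1]/-c[2]])
E
python3 - <<'E'
from h import *
from scipy.optimize import least_squares
np.set_printoptions(precision=4,suppress=True)
T=bot.camera_model("top");S=bot.camera_model("scene")
t=lambda u,v:(180+u/4,110+v/4); s=lambda u,v:(200+u/4.4,135+v/4.4)
print("jar",atz(T,t(190,454),.106),atz(S,s(168,182),.106))
print("cam",ray(T,(0,0))[0])
tp=[(368,252),(377,27),(700,32),(697,257)];sp=[(402,112),(535,32),(757,140),(625,240)]
A=[atz(T,t(*p),.165)[:2] for p in tp];B=[atz(S,s(*p),.165)[:2] for p in sp]
print(np.array(A),np.array(B))
for Q in(A,B):print("w,d",np.linalg.norm(Q[0]-Q[1]),np.linalg.norm(Q[1]-Q[2]),np.linalg.norm(Q[2]-Q[3]),np.linalg.norm(Q[3]-Q[0]))
# handle bar top estimates
print("handle top z.15",atz(T,t(638,299),.15),atz(S,s(532,266),.15),"bot z.07",atz(T,t(637,370),.07),atz(S,s(530,352),.07))
# door outer top edge z .155
print("door top edge outer",atz(T,t(376,286),.155),atz(T,t(693,292),.155),atz(S,s(390,132),.155),atz(S,s(616,255),.155))
E
```

```text
jar [0.5052 0.2248 0.106 ] [0.5122 0.2297 0.106 ]
cam [ 0.3085 -0.0516  1.4266]
[[ 0.6234  0.1044]
 [ 0.772   0.1006]
 [ 0.7662 -0.1066]
 [ 0.6179 -0.1021]] [[ 0.6268  0.1027]
 [ 0.7724  0.0984]
 [ 0.7639 -0.1086]
 [ 0.6123 -0.106 ]]
w,d 0.14869207219037056 0.207310702364075 0.14836949856029602 0.20655313607788547
w,d 0.14567412854405035 0.20715558641748905 0.1516204125310696 0.2092042475032913
handle top z.15 [ 0.5947 -0.065   0.15  ] [ 0.5664 -0.0656  0.15  ] bot z.07 [ 0.5641 -0.0646  0.07  ] [ 0.571  -0.0626  0.07  ]
door top edge outer [0.6037 0.1003 0.155 ] [ 0.5977 -0.0996  0.155 ] [0.6133 0.1022 0.155 ] [ 0.6063 -0.1039  0.155 ]
```

Request:
carry_out:
  linear:
    - [0.595, -1, 0.02]
    - [0.595, -1, 0.02]
    - [0.595, -1, 0.02]
    - [0.595, -1, 0.02]
    - [0.595, -1, 0.02]
    - [0.595, -1, 0.02]
    - [0.595, -1, 0.02]
    - [0.595, -1, 0.02]
    - [0.595, -1, 0.02]
    - [0.595, -1, 0.02]
    - [0.595, -1, 0.02]
    - [0.595, -1, 0.02]
  rotation:
    - [0, 0, -0.7]
    - [0, 0, -0.7]
    - [0, 0, -0.7]
    - [0, 0, -0.7]
    - [0, 0, -0.7]
    - [0, 0, -0.7]
    - [0, 0, -0.7]
    - [0, 0, -0.7]
    - [0, 0, -0.7]
    - [0, 0, -0.7]
    - [0, 0, -0.7]
    - [0, 0, -0.7]
  grip: [-1, -1, -1, -1, -1, -1, -1, -1, -1, -1, -1, -1]

```text
time: 1.3
ee_pos: [0.3777, 0.2565, 0.2438]
tcp_rot: [-180.0, 0.0, 87.3]
wrist_force: [-0.2, -0.1, -0.2]
opening: 0.0857
grasp_force: 0.0
```

Request:
carry_out:
  linear:
    - [0.595, -1, 0.02]
    - [0.595, -1, 0.02]
    - [0.595, -1, 0.02]
    - [0.595, -1, 0.02]
    - [0.595, -1, 0.02]
    - [0.595, -1, 0.02]
    - [0.595, -1, 0.02]
    - [0.595, -1, 0.02]
    - [0.595, -1, 0.02]
    - [0.595, -1, 0.02]
    - [0.595, -1, 0.02]
    - [0.595, -1, 0.02]
  rotation:
    - [0, 0, -0.7]
    - [0, 0, -0.7]
    - [0, 0, -0.7]
    - [0, 0, -0.7]
    - [0, 0, -0.7]
    - [0, 0, -0.7]
    - [0, 0, -0.7]
    - [0, 0, -0.7]
    - [0, 0, -0.7]
    - [0, 0, -0.7]
    - [0, 0, -0.7]
    - [0, 0, -0.7]
  grip: [-1, -1, -1, -1, -1, -1, -1, -1, -1, -1, -1, -1]

```text
time: 2.5
ee_pos: [0.5206, 0.0165, 0.2485]
tcp_rot: [-180.0, 0.0, 20.1]
wrist_force: [0.8, -0.3, -0.0]
opening: 0.0857
grasp_force: 0.0
```

Request:
carry_out:
  linear:
    - [0.595, -1, 0.02]
    - [0.595, -1, 0.02]
    - [0.595, -1, 0.02]
    - [0.595, -1, 0.02]
    - [0, 0, 0]
    - [0, 0, 0]
    - [0, 0, 0]
  rotation:
    - [0, 0, -0.7]
    - [0, 0, -0.7]
    - [0, 0, -0.7]
    - [0, 0, -0.7]
    - [0, 0, 0]
    - [0, 0, 0]
    - [0, 0, 0]
  grip: [-1, -1, -1, -1, -1, -1, -1]

```text
time: 3.2
ee_pos: [0.5675, -0.062, 0.2504]
tcp_rot: [-180.0, 0.0, -2.0]
wrist_force: [-0.4, -0.2, 0.1]
opening: 0.0852
grasp_force: 0.0
```

```bash
python3 - <<'E'
from h import *
import cv2
o=bot.get_obs();print(o["time"],o["ee_pos"],o["tcp_rot"],o["wrist_force"],o["q"])
m=bot.camera_model("wrist");w=bot.camera("wrist");np.savez("w1.npz",T=m["camera_from_world"]);print(m["fx"],m["cx"],m["cy"])
cv2.imwrite("pics/w1.png",w)
for P in[(.5677,-.0625,.15),(.5677,-.0625,.07)]:print(proj(m,np.array(P)))
E
```

```text
3.2 [ 0.56750221 -0.06201088  0.25040256] [-1.79987833e+02  2.48807151e-02 -1.95482609e+00] [-0.35717942 -0.21079509  0.1172756 ] [-6.24094513e+00  8.20205673e+00  1.48479582e+01  9.66716219e+01
  1.02734613e-02  1.75713881e+02]
291.1818531221061 318.62372649708385 201.79387525866818
[320.3554257  204.95443321]
[319.97257556 183.34046276]
```

View pics/w1.png

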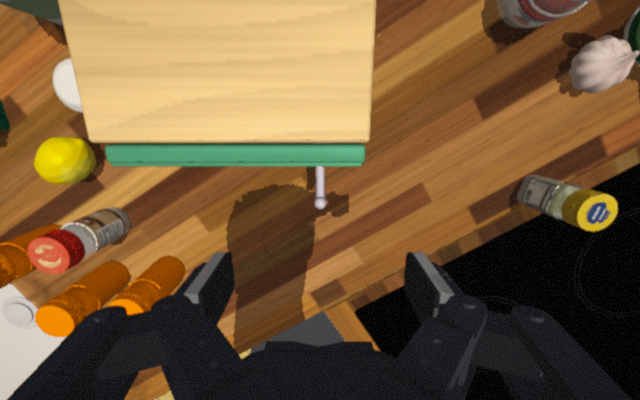

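The handle's top shows at (320,204) against a predicted (320.4,205), so the pose is right. The red lid is at about (56,250). q6 runs the other way to what I assumed, so I turn back 180° to leave range for the opening.

Request:
carry_out:
  linear:
    - [0, 0, 0]
    - [0, 0, 0]
    - [0, 0, 0]
    - [0, 0, 0]
    - [0, 0, 0]
    - [0, 0, 0]
    - [0, 0, 0]
    - [0, 0, 0]
    - [0, 0, 0]
    - [0, 0, 0]
    - [0, 0, 0]
    - [0, 0, 0]
  rotation:
    - [0, 0, 1]
    - [0, 0, 1]
    - [0, 0, 1]
    - [0, 0, 1]
    - [0, 0, 1]
    - [0, 0, 1]
    - [0, 0, 1]
    - [0, 0, 1]
    - [0, 0, 1]
    - [0, 0, 1]
    - [0, 0, 1]
    - [0, 0, 1]
  grip: [-1, -1, -1, -1, -1, -1, -1, -1, -1, -1, -1, -1]

```text
time: 4.45
ee_pos: [0.5676, -0.0618, 0.2508]
tcp_rot: [180.0, -0.0, 94.4]
wrist_force: [-0.0, 0.1, 0.1]
opening: 0.0855
grasp_force: 0.0
```

Request:
carry_out:
  linear:
    - [0, 0, 0]
    - [0, 0, 0]
    - [0, 0, 0]
    - [0, 0, 0]
    - [0, 0, -1]
    - [0, 0, -1]
    - [0, 0, -1]
    - [0, 0, -1]
    - [0, 0, -1]
    - [0, 0, -0.6]
    - [0, 0, -0.6]
    - [0, 0, 0]
  rotation:
    - [0, 0, 1]
    - [0, 0, 1]
    - [0, 0, 1]
    - [0, 0, 1]
    - [0, 0, 1]
    - [0, 0, 1]
    - [0, 0, 1]
    - [0, 0, 1]
    - [0, 0, 1]
    - [0, 0, 1]
    - [0, 0, 0.55]
    - [0, 0, 0]
  grip: [-1, -1, -1, -1, -1, -1, -1, -1, -1, -1, -1, -1]

```text
time: 5.65
ee_pos: [0.5668, -0.0618, 0.1251]
tcp_rot: [180.0, -0.1, 178.5]
wrist_force: [0.1, 0.1, 0.2]
opening: 0.0851
grasp_force: 0.0
```

```bash
python3 - <<'E'
from h import *
o=bot.get_obs();print(o["time"],o["ee_pos"],o["tcp_rot"],o["wrist_force"],o["q"])
m=bot.camera_model("wrist");m["camera_from_world"]=np.load("w1.npz")["T"]
print("jar",atz(m,(56,250),.106),"hdl",atz(m,(320,204),.15),"door",atz(m,(107,166),.155),atz(m,(364,166),.155))
E
```

```text
5.65 [ 0.5667934  -0.0617743   0.12505378] [ 1.79985693e+02 -1.35462135e-01  1.78493872e+02] [0.11880472 0.1009606  0.22756386] [-6.22158114e+00  7.10933201e+00 -2.35238133e-01  8.27916097e+01
  3.12300610e-03 -4.71543963e+00]
jar [0.51361857 0.21809181 0.106     ] hdl [ 0.56855612 -0.06222708  0.15      ] door [0.60759495 0.10629358 0.155     ] [ 0.60058395 -0.09832342  0.155     ]
```

Request:
carry_out:
  linear:
    - [0, 0, 0]
    - [0, 0, 0]
    - [0, 0, 0]
    - [0, 0, 0]
    - [0, 0, 0]
    - [0, 0, 0]
    - [0, 0, 0]
    - [0, 0, 0]
    - [0, 0, 0]
    - [0, 0, 0]
    - [0, 0, 0]
    - [0, 0, 0]
  rotation:
    - [0, 0, 0]
    - [0, 0, 0]
    - [0, 0, 0]
    - [0, 0, 0]
    - [0, 0, 0]
    - [0, 0, 0]
    - [0, 0, 0]
    - [0, 0, 0]
    - [0, 0, 0]
    - [0, 0, 0]
    - [0, 0, 0]
    - [0, 0, 0]
  grip: [1, 1, 1, 1, 1, 1, 1, 1, 1, 1, 1, 1]
  grip_force: 45

```text
time: 6.85
ee_pos: [0.568, -0.063, 0.1268]
tcp_rot: [-180.0, 0.0, 178.3]
wrist_force: [0.2, -5.3, 4.0]
opening: 0.0087
grasp_force: 44.0
```

Request:
carry_out:
  linear:
    - [0, -0.05, -0.04]
    - [-0.07, 0, 0]
    - [-0.07, 0, 0]
    - [-0.07, 0, 0]
    - [-0.07, 0, 0]
    - [-0.07, 0, 0]
  rotation:
    - [0, 0, 0]
    - [0, 0, 0]
    - [0, 0, 0]
    - [0, 0, 0]
    - [0, 0, 0]
    - [0, 0, 0]
  grip: [1, 1, 1, 1, 1, 1]

```text
time: 7.45
ee_pos: [0.5625, -0.0629, 0.1268]
tcp_rot: [179.9, 0.2, 178.4]
wrist_force: [7.7, 1.4, 4.6]
opening: 0.0082
grasp_force: 44.3
```

Request:
carry_out:
  linear:
    - [-0.07, 0, 0]
    - [-0.07, 0, 0]
    - [-0.07, 0, 0]
  rotation:
    - [0, 0, 0]
    - [0, 0, 0]
    - [0, 0, 0]
  grip: [1, 1, 1]

```text
time: 7.75
ee_pos: [0.559, -0.0628, 0.1268]
tcp_rot: [179.9, 0.3, 178.4]
wrist_force: [11.5, 2.4, 3.0]
opening: 0.0081
grasp_force: 44.1
```

Request:
carry_out:
  linear:
    - [-0.07, 0, 0]
    - [-0.07, 0, 0]
    - [-0.07, 0, 0]
  rotation:
    - [0, 0, 0]
    - [0, 0, 0]
    - [0, 0, 0]
  grip: [1, 1, 1]

```text
time: 8.05
ee_pos: [0.555, -0.0621, 0.1268]
tcp_rot: [179.8, 0.3, 178.4]
wrist_force: [8.9, 10.3, 3.4]
opening: 0.0085
grasp_force: 44.4
```

Request:
carry_out:
  linear:
    - [-0.07, 0, 0]
    - [-0.07, 0, 0]
    - [0, 0, 0]
  rotation:
    - [0, 0, 0]
    - [0, 0, 0]
    - [0, 0, 0]
  grip: [1, 1, 1]

```text
time: 8.35
ee_pos: [0.5515, -0.0599, 0.1268]
tcp_rot: [179.6, 0.3, 178.5]
wrist_force: [7.9, 18.1, 5.1]
opening: 0.0085
grasp_force: 44.8
```

```bash
python3 - <<'E'
import numpy as np
H=np.array([.6154,.1043]);p=np.array([.5496,-.0635])
def h(t):
    a=np.radians(-1.6-t);c,s=np.cos(a),np.sin(a);return H+[c*-.043+s*.168,s*-.043-c*.168]
print(h(0))
for t in[7]+list(range(11,64,4)):
    q=h(t);print(t,q.round(4),((q-p)/.02).round(3));p=q
E
```

```text
[ 0.56772593 -0.06243387]
7 [ 0.5478 -0.0554] [-0.092  0.406]
11 [ 0.5368 -0.0503] [-0.549  0.255]
15 [ 0.5262 -0.0444] [-0.53   0.293]
19 [ 0.516  -0.0378] [-0.508  0.329]
23 [ 0.5064 -0.0306] [-0.484  0.364]
27 [ 0.4972 -0.0226] [-0.457  0.397]
31 [ 0.4887 -0.0141] [-0.428  0.428]
35 [ 0.4807 -0.0049] [-0.397  0.456]
39 [0.4734 0.0047] [-0.365  0.483]
43 [0.4668 0.0149] [-0.33   0.507]
47 [0.4609 0.0255] [-0.294  0.529]
51 [0.4558 0.0364] [-0.256  0.548]
55 [0.4515 0.0477] [-0.217  0.565]
59 [0.4479 0.0593] [-0.177  0.579]
63 [0.4452 0.0711] [-0.137  0.59 ]
```

Request:
carry_out:
  linear:
    - [-0.04, 0.2, -0.04]
    - [-0.05, 0.2, 0]
    - [-0.27, 0.13, 0]
    - [-0.28, 0.13, 0]
    - [-0.26, 0.15, 0]
    - [-0.27, 0.15, 0]
    - [0, 0, 0]
  rotation:
    - [0, 0, -0.4]
    - [0, 0, -0.47]
    - [0, 0, -0.25]
    - [0, 0, -0.25]
    - [0, 0, -0.25]
    - [0, 0, -0.25]
    - [0, 0, 0]
  grip: [1, 1, 1, 1, 1, 1, 1]

```text
time: 9.05
ee_pos: [0.5265, -0.0442, 0.1268]
tcp_rot: [180.0, 0.2, 163.3]
wrist_force: [-1.4, -2.0, 12.7]
opening: 0.0083
grasp_force: 45.6
```

Request:
carry_out:
  linear:
    - [-0.25, 0.165, 0.05]
    - [-0.258, 0.164, 0.05]
    - [-0.242, 0.182, 0]
    - [-0.242, 0.182, 0]
    - [-0.23, 0.2, 0]
    - [-0.227, 0.197, 0]
    - [-0.214, 0.214, 0]
    - [-0.214, 0.214, 0]
    - [-0.2, 0.228, 0]
    - [-0.197, 0.228, 0]
  rotation:
    - [0, 0, -0.25]
    - [0, 0, -0.25]
    - [0, 0, -0.25]
    - [0, 0, -0.25]
    - [0, 0, -0.25]
    - [0, 0, -0.25]
    - [0, 0, -0.25]
    - [0, 0, -0.25]
    - [0, 0, -0.25]
    - [0, 0, -0.25]
  grip: [1, 1, 1, 1, 1, 1, 1, 1, 1, 1]

```text
time: 10.05
ee_pos: [0.4805, -0.0044, 0.1269]
tcp_rot: [180.0, -0.0, 143.3]
wrist_force: [-0.4, -0.9, 2.9]
opening: 0.0084
grasp_force: 44.5
```

Request:
carry_out:
  linear:
    - [-0.182, 0.242, 0]
    - [-0.182, 0.242, 0]
    - [-0.165, 0.254, 0]
    - [-0.165, 0.254, 0]
    - [-0.147, 0.265, 0]
    - [-0.147, 0.265, 0]
    - [-0.128, 0.274, 0]
    - [-0.128, 0.274, 0]
    - [-0.108, 0.282, 0]
    - [-0.108, 0.282, 0]
    - [-0.089, 0.29, 0]
    - [-0.089, 0.29, 0]
  rotation:
    - [0, 0, -0.25]
    - [0, 0, -0.25]
    - [0, 0, -0.25]
    - [0, 0, -0.25]
    - [0, 0, -0.25]
    - [0, 0, -0.25]
    - [0, 0, -0.25]
    - [0, 0, -0.25]
    - [0, 0, -0.25]
    - [0, 0, -0.25]
    - [0, 0, -0.25]
    - [0, 0, -0.25]
  grip: [1, 1, 1, 1, 1, 1, 1, 1, 1, 1, 1, 1]

```text
time: 11.25
ee_pos: [0.4479, 0.0601, 0.1269]
tcp_rot: [180.0, -0.0, 119.3]
wrist_force: [0.4, -0.1, 0.8]
opening: 0.0084
grasp_force: 44.4
```

Request:
carry_out:
  linear:
    - [0, 0, 0]
    - [0, 0, 0]
    - [0, 0, 0]
  rotation:
    - [0, 0, 0]
    - [0, 0, 0]
    - [0, 0, 0]
  grip: [1, 1, 1]

```text
time: 11.55
ee_pos: [0.4481, 0.0594, 0.1269]
tcp_rot: [180.0, -0.0, 119.4]
wrist_force: [0.5, 0.5, 1.4]
opening: 0.008
grasp_force: 44.4
```

Request:
carry_out:
  linear:
    - [0, 0, 0]
    - [0, 0, 0]
    - [0, 0, 0]
    - [0, 0, 0]
    - [0, 0, 0]
    - [0, 0, 0]
    - [0, 0, 0.5]
    - [0, 0, 1]
    - [0, 0, 1]
    - [0, 0, 1]
    - [0, 0, 1]
    - [0, 0, 0.75]
  rotation:
    - [0, 0, 0]
    - [0, 0, 0]
    - [0, 0, 0]
    - [0, 0, 0]
    - [0, 0, 0]
    - [0, 0, 0]
    - [0, 0, 0]
    - [0, 0, 0]
    - [0, 0, 0]
    - [0, 0, 0]
    - [0, 0, 0]
    - [0, 0, 0]
  grip: [-1, -1, -1, -1, -1, -1, -1, -1, -1, -1, -1, -1]

```text
time: 12.75
ee_pos: [0.4482, 0.0594, 0.234]
tcp_rot: [179.9, 0.0, 119.4]
wrist_force: [-0.6, 0.8, -0.6]
opening: 0.0851
grasp_force: 0.0
```

Request:
carry_out:
  linear:
    - [0.345, 0.9, 0]
    - [0.345, 0.9, 0]
    - [0.345, 0.9, 0]
    - [0.345, 0.9, 0]
    - [0.345, 0.9, 0]
    - [0.345, 0.9, 0]
    - [0.345, 0.9, 0]
    - [0.345, 0.9, 0]
    - [0.345, 0.9, 0]
    - [0, 0, 0]
    - [0, 0, 0]
  rotation:
    - [0, 0, 0]
    - [0, 0, 0]
    - [0, 0, 0]
    - [0, 0, 0]
    - [0, 0, 0]
    - [0, 0, 0]
    - [0, 0, 0]
    - [0, 0, 0]
    - [0, 0, 0]
    - [0, 0, 0]
    - [0, 0, 0]
  grip: [-1, -1, -1, -1, -1, -1, -1, -1, -1, -1, -1]

```text
time: 13.85
ee_pos: [0.51, 0.2216, 0.2319]
tcp_rot: [-180.0, 0.0, 119.4]
wrist_force: [-0.3, -0.6, -0.2]
opening: 0.0853
grasp_force: 0.0
```

```bash
python3 - <<'E'
from h import *
import cv2
o=bot.get_obs();print(o["time"],o["ee_pos"],o["tcp_rot"],o["wrist_force"],o["q"])
m=bot.camera_model("wrist");w=bot.camera("wrist");np.savez("w2.npz",T=m["camera_from_world"])
t=bot.camera("top")
cv2.imwrite("pics/w2.png",np.hstack([w[:,100:540],cv2.resize(t[100:300,180:360],None,fx=2,fy=2)]))
print(proj(m,np.array([.51,.224,.106])),ray(m,(0,0))[0])
T=bot.camera_model("top")
for p in[(193,233),(218,257),(252,253)]:print(atz(T,p,.106))
E
```

```text
13.85 [0.51003212 0.22161667 0.23190514] [-1.79968598e+02  2.56834634e-03  1.19426849e+02] [-0.32810347 -0.60963827 -0.19904964] [ 2.34885660e+01  5.70162158e+00  1.00334718e+01  9.43628181e+01
 -5.80333925e-03  8.40617195e+01]
[318.98165738 194.93655002] [0.47442707 0.2866607  0.36678075]
[0.48139811 0.312935   0.106     ]
[0.41922183 0.24641985 0.106     ]
[0.42857043 0.15988448 0.106     ]
```

View pics/w2.png

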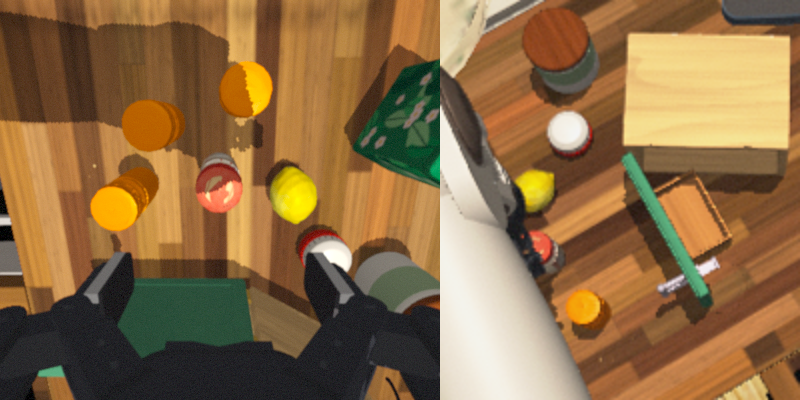

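The lid is at wrist pixel (319,187), with the lemon and orange look-alikes clear of the fingers. The top view (right half) shows the door about 1 rad open, with the empty rack around (690,215) in the crop.

```bash
python3 - <<'E'
from h import *
m=bot.camera_model("wrist");m["camera_from_world"]=np.load("w2.npz")["T"]
print("lid",atz(m,(319,187),.106))
T=bot.camera_model("top");H=np.array([.6154,.1043])
a=np.radians(-60.6);R=np.array([[np.cos(a),-np.sin(a)],[np.sin(a),np.cos(a)]])
w=lambda x,y,z:np.r_[H+R@[x,y],z]
f=lambda P:((proj(T,P)-[180,100])*2+[440,0]).round(0)
print("rack",w(.0375,-.088,.024),f(w(.0375,-.088,.024)))
for n,P in dict(c1=w(.0675,-.038,.054),c2=w(.0675,-.138,.054),doorfree=w(0,-.19,.155),doorh=w(0,.01,.155)).items():print(n,P,f(P))
E
```

```text
lid [0.50628738 0.23061357 0.106     ]
rack [0.55714208 0.02842995 0.024     ] [691. 217.]
c1 [0.61542988 0.02683873 0.054     ] [691. 171.]
c2 [ 0.5283085  -0.02225165  0.054     ] [727. 234.]
doorfree [0.44986938 0.01102829 0.155     ] [699. 284.]
doorh [0.62411214 0.10920904 0.155     ] [621. 147.]
```

Request:
carry_out:
  linear:
    - [-0.15, 0.37, -0.9]
    - [0, 0, -0.9]
    - [0, 0, -0.9]
    - [0, 0, -0.9]
    - [0, 0, -0.9]
    - [0, 0, -0.9]
    - [0, 0, -0.9]
    - [0, 0, -0.9]
    - [0, 0, 0]
    - [0, 0, 0]
  rotation:
    - [0, 0, 0]
    - [0, 0, 0]
    - [0, 0, 0]
    - [0, 0, 0]
    - [0, 0, 0]
    - [0, 0, 0]
    - [0, 0, 0]
    - [0, 0, 0]
    - [0, 0, 0]
    - [0, 0, 0]
  grip: [-0.5, -0.5, -0.5, -0.5, -0.5, -0.5, -0.5, -0.5, -0.5, -0.5]

```text
time: 14.95
ee_pos: [0.5071, 0.2283, 0.0885]
tcp_rot: [180.0, 0.0, 119.3]
wrist_force: [-0.1, 0.5, 1.4]
opening: 0.0635
grasp_force: 0.0
```

Request:
carry_out:
  linear:
    - [0, 0, 0]
    - [0, 0, 0]
    - [0, 0, 0]
    - [0, 0, 0]
    - [0, 0, 0]
    - [0, 0, 0]
    - [0, 0, 0]
    - [0, 0, 0]
  rotation:
    - [0, 0, 0]
    - [0, 0, 0]
    - [0, 0, 0]
    - [0, 0, 0]
    - [0, 0, 0]
    - [0, 0, 0]
    - [0, 0, 0]
    - [0, 0, 0]
  grip: [0.3, 0.3, 0.3, 0.3, 0.3, 0.3, 0.3, 0.3]
  grip_force: 35

```text
time: 15.75
ee_pos: [0.5077, 0.2289, 0.0895]
tcp_rot: [179.9, 0.0, 119.4]
wrist_force: [-2.2, -1.4, 6.8]
opening: 0.0434
grasp_force: 35.3
```

Request:
carry_out:
  linear:
    - [0, 0, 0.5]
    - [0, 0, 1]
    - [0, 0, 1]
    - [0, 0, 1]
    - [0, 0, 1]
    - [0, 0, 1]
    - [0, 0, 1]
    - [0, 0, 1]
    - [0, 0, 1]
    - [0, 0, 0.75]
  rotation:
    - [0, 0, 0]
    - [0, 0, 0]
    - [0, 0, 0]
    - [0, 0, 0]
    - [0, 0, 0]
    - [0, 0, 0]
    - [0, 0, 0]
    - [0, 0, 0]
    - [0, 0, 0]
    - [0, 0, 0]
  grip: [0.3, 0.3, 0.3, 0.3, 0.3, 0.3, 0.3, 0.3, 0.3, 0.3]

```text
time: 16.75
ee_pos: [0.5071, 0.2288, 0.275]
tcp_rot: [179.9, 0.0, 119.4]
wrist_force: [0.4, 0.0, -1.5]
opening: 0.0434
grasp_force: 35.9
```

Request:
carry_out:
  linear:
    - [0.205, -0.84, 0]
    - [0.205, -0.84, 0]
    - [0.205, -0.84, 0]
    - [0.205, -0.84, 0]
    - [0.205, -0.84, 0]
    - [0.205, -0.84, 0]
    - [0.205, -0.84, 0]
    - [0.205, -0.84, 0]
    - [0.205, -0.84, 0]
    - [0.205, -0.84, 0]
    - [0.205, -0.84, 0]
    - [0.205, -0.84, 0]
  rotation:
    - [0, 0, 0]
    - [0, 0, 0]
    - [0, 0, 0]
    - [0, 0, 0]
    - [0, 0, 0]
    - [0, 0, 0]
    - [0, 0, 0]
    - [0, 0, 0]
    - [0, 0, 0]
    - [0, 0, 0]
    - [0, 0, 0]
    - [0, 0, 0]
  grip: [0.3, 0.3, 0.3, 0.3, 0.3, 0.3, 0.3, 0.3, 0.3, 0.3, 0.3, 0.3]

```text
time: 17.95
ee_pos: [0.5564, 0.0265, 0.2736]
tcp_rot: [180.0, 0.0, 119.4]
wrist_force: [-0.4, 0.8, -1.2]
opening: 0.0436
grasp_force: 35.9
```

Request:
carry_out:
  linear:
    - [0, 0, 0]
    - [0, 0, 0]
  rotation:
    - [0, 0, 0]
    - [0, 0, 0]
  grip: [0.3, 0.3]

```text
time: 18.15
ee_pos: [0.5563, 0.0271, 0.2733]
tcp_rot: [180.0, -0.0, 119.3]
wrist_force: [0.0, 0.7, -1.4]
opening: 0.0436
grasp_force: 35.9
```

```bash
python3 - <<'E'
from h import *
import cv2
o=bot.get_obs();print(o["time"],o["ee_pos"],o["tcp_rot"],o["wrist_force"],o["opening"],o["grasp_force"])
m=bot.camera_model("wrist");w=bot.camera("wrist");s=bot.camera("scene")
cv2.imwrite("pics/w3.png",np.vstack([np.hstack([w[:,120:520]]),])if 0 else np.hstack([w[:,120:520],cv2.resize(s[100:300,220:420],(400,400))]))
M=bot.camera_model("scene")
a=np.radians(-60.6);R=np.array([[np.cos(a),-np.sin(a)],[np.sin(a),np.cos(a)]]);H=np.array([.6154,.1043])
e=o["ee_pos"]
for P in [np.r_[e[:2],e[2]-.0655-.0238+.0],np.r_[e[:2],e[2]+.016]]: print((proj(M,P)-[220,100])*2+[400,0],proj(m,P)-[120,0])
for x,y in[(.0075,-.038),(.0675,-.038),(.0675,-.138),(.0075,-.138)]:
    P=np.r_[H+R@[x,y],.054];print("rim",proj(m,P)-[120,0],(proj(M,P)-[220,100])*2+[400,0])
E
```

```text
18.15 [0.55627647 0.02712253 0.27331131] [ 1.79983073e+02 -6.80994871e-03  1.19339294e+02] [ 0.01842377  0.69538802 -1.38587976] 0.043568315175186646 35.946895480155945
[548.53657224 149.99175392] [197.51870794 209.52987202]
[547.3045811   88.22442139] [196.77960084 280.75691042]
rim [240.36649663 151.50015955] [537.99037927 194.51611352]
rim [238.46580358 199.19307187] [574.66047487 199.15159317]
rim [159.55215828 199.29595549] [562.03004776 240.66757364]
rim [157.56530679 151.60815684] [523.22518176 235.51719153]
```

View pics/w3.png

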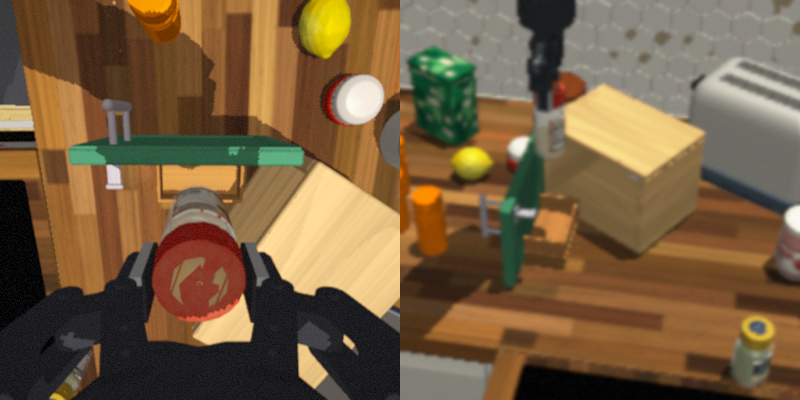

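Jar and rack line up: lid centre about (200,275), rack rim at columns 160–242. I lower the jar straight down.

Request:
carry_out:
  linear:
    - [0.04, 0.05, -0.8]
    - [0, 0, -1]
    - [0, 0, -1]
    - [0, 0, -1]
    - [0, 0, -1]
    - [0, 0, -0.8]
    - [0, 0, -0.7]
    - [0, 0, -0.6]
    - [0, 0, -0.5]
    - [0, 0, -0.3]
    - [0, 0, -0.1]
    - [0, 0, 0]
  rotation:
    - [0, 0, 0]
    - [0, 0, 0]
    - [0, 0, 0]
    - [0, 0, 0]
    - [0, 0, 0]
    - [0, 0, 0]
    - [0, 0, 0]
    - [0, 0, 0]
    - [0, 0, 0]
    - [0, 0, 0]
    - [0, 0, 0]
    - [0, 0, 0]
  grip: [0.3, 0.3, 0.3, 0.3, 0.3, 0.3, 0.3, 0.3, 0.3, 0.3, 0.3, 0.3]

```text
time: 19.45
ee_pos: [0.5572, 0.0282, 0.117]
tcp_rot: [180.0, 0.0, 119.4]
wrist_force: [0.6, -0.0, -1.5]
opening: 0.0434
grasp_force: 35.9
```

Request:
carry_out:
  linear:
    - [0, 0, -0.05]
    - [0, 0, -0.05]
    - [0, 0, 0]
  rotation:
    - [0, 0, 0]
    - [0, 0, 0]
    - [0, 0, 0]
  grip: [0.3, 0.3, 0.3]

```text
time: 19.75
ee_pos: [0.5572, 0.0282, 0.115]
tcp_rot: [180.0, 0.0, 119.4]
wrist_force: [-0.1, -1.4, -1.5]
opening: 0.0435
grasp_force: 35.9
```

Request:
carry_out:
  linear:
    - [0, 0, -0.04]
    - [0, 0, -0.04]
    - [0, 0, 0]
  rotation:
    - [0, 0, 0]
    - [0, 0, 0]
    - [0, 0, 0]
  grip: [0.3, 0.3, 0.3]

```text
time: 20.05
ee_pos: [0.5573, 0.0282, 0.1135]
tcp_rot: [180.0, 0.0, 119.4]
wrist_force: [0.3, -0.7, 0.7]
opening: 0.0435
grasp_force: 36.1
```

Request:
carry_out:
  linear:
    - [0, 0, -0.03]
    - [0, 0, 0]
    - [0, 0, 0]
    - [0, 0, 0]
    - [0, 0, 0]
    - [0, 0, 0]
    - [0, 0, 0.5]
    - [0, 0, 1]
    - [0, 0, 1]
    - [0, 0, 1]
    - [0, 0, 1]
    - [0, 0, 1]
  rotation:
    - [0, 0, 0]
    - [0, 0, 0]
    - [0, 0, 0]
    - [0, 0, 0]
    - [0, 0, 0]
    - [0, 0, 0]
    - [0, 0, 0]
    - [0, 0, 0]
    - [0, 0, 0]
    - [0, 0, 0]
    - [0, 0, 0]
    - [0, 0, 0]
  grip: [0.3, 0.1, -0.2, -0.4, -0.4, -0.4, -0.4, -0.4, -0.4, -0.4, -0.4, -0.4]

```text
time: 21.25
ee_pos: [0.5571, 0.0282, 0.2243]
tcp_rot: [180.0, 0.0, 119.4]
wrist_force: [0.4, 0.1, -0.1]
opening: 0.0597
grasp_force: 0.0
```

Request:
carry_out:
  linear:
    - [0, 0, 0.7]
    - [-0.9, 0.28, 0]
    - [-0.9, 0.28, 0]
    - [-0.9, 0.28, 0]
    - [-0.9, 0.28, 0]
    - [-0.9, 0.28, 0]
    - [-0.93, 0.16, 0]
    - [0, 0, 0]
    - [0, 0, 0]
  rotation:
    - [0, 0, 0]
    - [0, 0, 0]
    - [0, 0, 0]
    - [0, 0, 0]
    - [0, 0, 0]
    - [0, 0, 0]
    - [0, 0, 0]
    - [0, 0, 0]
    - [0, 0, 0]
  grip: [-0.4, -0.4, -0.4, -0.4, -0.4, -0.4, -0.4, -0.4, -0.4]

```text
time: 22.15
ee_pos: [0.4488, 0.0594, 0.2375]
tcp_rot: [179.9, 0.0, 119.4]
wrist_force: [0.1, 0.5, 0.8]
opening: 0.0598
grasp_force: 0.0
```

```bash
python3 - <<'E'
from h import *
import cv2
o=bot.get_obs();print(o["time"],o["ee_pos"],o["tcp_rot"],o["wrist_force"],o["opening"],o["grasp_force"])
m=bot.camera_model("wrist");w=bot.camera("wrist");s=bot.camera("scene")
cv2.imwrite("pics/w4.png",np.hstack([w[:,120:520],cv2.resize(s[140:260,260:380],(400,400))]))
H=np.array([.6154,.1043])
a=np.radians(-60.6);R=np.array([[np.cos(a),-np.sin(a)],[np.sin(a),np.cos(a)]])
for x,y,z in[(-.043,-.168,.15),(.0375,-.088,.13)]:print(proj(m,np.r_[H+R@[x,y],z])-[120,0])
E
```

```text
22.15 [0.44879039 0.05944574 0.23753006] [1.79915752e+02 3.57499992e-02 1.19402857e+02] [0.11284995 0.45259915 0.75628125] 0.059813042993165075 0.0
[196.38976918 209.78668805]
[280.87212023 283.477075  ]
```

View pics/w4.png

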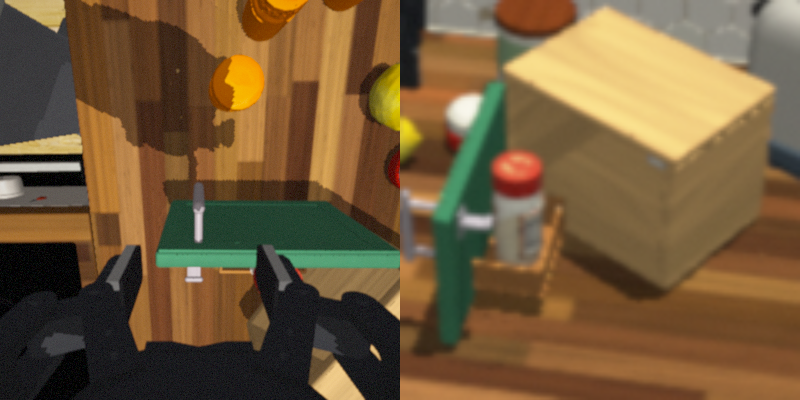

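The jar stands upright in the rack (scene crop 515,200). The handle is under the gripper at column 198 against a predicted 196. I regrip it.

Request:
carry_out:
  linear:
    - [-0.03, 0, -0.9]
    - [0, 0, -1]
    - [0, 0, -1]
    - [0, 0, -1]
    - [0, 0, -1]
    - [0, 0, -0.65]
    - [0, 0, 0]
  rotation:
    - [0, 0, 0]
    - [0, 0, 0]
    - [0, 0, 0]
    - [0, 0, 0]
    - [0, 0, 0]
    - [0, 0, 0]
    - [0, 0, 0]
  grip: [-0.4, -0.4, -0.4, -0.4, -0.4, -0.4, -0.4]

```text
time: 22.95
ee_pos: [0.4474, 0.0591, 0.124]
tcp_rot: [-179.8, -0.1, 119.4]
wrist_force: [0.7, -0.5, 0.2]
opening: 0.0597
grasp_force: 0.0
```

Request:
carry_out:
  linear:
    - [0, 0, 0]
    - [0, 0, 0]
    - [0, 0, 0]
    - [0, 0, 0]
    - [0, 0, 0]
    - [0, 0, 0]
    - [0, 0, 0]
    - [0, 0, 0]
    - [0, 0, 0]
    - [0, 0, 0]
  rotation:
    - [0, 0, 0]
    - [0, 0, 0]
    - [0, 0, 0]
    - [0, 0, 0]
    - [0, 0, 0]
    - [0, 0, 0]
    - [0, 0, 0]
    - [0, 0, 0]
    - [0, 0, 0]
    - [0, 0, 0]
  grip: [1, 1, 1, 1, 1, 1, 1, 1, 1, 1]
  grip_force: 45

```text
time: 23.95
ee_pos: [0.4484, 0.0594, 0.1266]
tcp_rot: [179.9, 0.0, 119.4]
wrist_force: [1.1, -0.1, 6.1]
opening: 0.0086
grasp_force: 44.0
```

```bash
python3 - <<'E'
import numpy as np
from workcell import bot
o=bot.get_obs();print(o["ee_pos"],o["wrist_force"],o["opening"])
H=np.array([.6154,.1043]);p=np.array([.4479,.0593])
def h(t):
    a=np.radians(-1.6-t);c,s=np.cos(a),np.sin(a);return H+[c*-.043+s*.168,s*-.043-c*.168]
for t in list(range(57,4,-2))+[4]:
    q=h(t);print(t,((q-p)/.02).round(2));p=q
E
```

```text
[0.44837982 0.0594467  0.12656356] [ 1.14044519 -0.12677664  6.12990955] 0.008569539094528539
57 [ 0.09 -0.29]
55 [ 0.09 -0.29]
53 [ 0.1  -0.28]
51 [ 0.11 -0.28]
49 [ 0.12 -0.28]
47 [ 0.13 -0.27]
45 [ 0.14 -0.27]
43 [ 0.15 -0.26]
41 [ 0.16 -0.26]
39 [ 0.17 -0.25]
37 [ 0.18 -0.24]
35 [ 0.19 -0.24]
33 [ 0.19 -0.23]
31 [ 0.2  -0.22]
29 [ 0.21 -0.22]
27 [ 0.22 -0.21]
25 [ 0.23 -0.2 ]
23 [ 0.23 -0.19]
21 [ 0.24 -0.19]
19 [ 0.24 -0.18]
17 [ 0.25 -0.17]
15 [ 0.26 -0.16]
13 [ 0.26 -0.15]
11 [ 0.27 -0.14]
9 [ 0.27 -0.13]
7 [ 0.28 -0.12]
5 [ 0.28 -0.11]
4 [ 0.14 -0.05]
```

Request:
carry_out:
  linear:
    - [0.045, -0.145, 0.05]
    - [0.045, -0.145, 0.05]
    - [0.09, -0.29, 0]
    - [0.1, -0.28, 0]
    - [0.11, -0.28, 0]
    - [0.12, -0.28, 0]
    - [0.13, -0.27, 0]
    - [0.14, -0.27, 0]
    - [0.15, -0.26, 0]
    - [0.16, -0.26, 0]
    - [0.17, -0.25, 0]
    - [0.18, -0.24, 0]
  rotation:
    - [0, 0, 0.125]
    - [0, 0, 0.125]
    - [0, 0, 0.25]
    - [0, 0, 0.25]
    - [0, 0, 0.25]
    - [0, 0, 0.25]
    - [0, 0, 0.25]
    - [0, 0, 0.25]
    - [0, 0, 0.25]
    - [0, 0, 0.25]
    - [0, 0, 0.25]
    - [0, 0, 0.25]
  grip: [1, 1, 1, 1, 1, 1, 1, 1, 1, 1, 1, 1]

```text
time: 25.15
ee_pos: [0.4764, -0.0003, 0.1267]
tcp_rot: [-179.9, -0.1, 141.5]
wrist_force: [1.1, 1.1, -5.9]
opening: 0.0083
grasp_force: 44.3
```

Request:
carry_out:
  linear:
    - [0.19, -0.24, 0]
    - [0.19, -0.23, 0]
    - [0.2, -0.22, 0]
    - [0.21, -0.22, 0]
    - [0.22, -0.21, 0]
    - [0.23, -0.2, 0]
    - [0.23, -0.19, 0]
    - [0.24, -0.19, 0]
    - [0.24, -0.18, 0]
    - [0.25, -0.17, 0]
    - [0.26, -0.16, 0]
    - [0.26, -0.15, 0]
  rotation:
    - [0, 0, 0.25]
    - [0, 0, 0.25]
    - [0, 0, 0.25]
    - [0, 0, 0.25]
    - [0, 0, 0.25]
    - [0, 0, 0.25]
    - [0, 0, 0.25]
    - [0, 0, 0.25]
    - [0, 0, 0.25]
    - [0, 0, 0.25]
    - [0, 0, 0.25]
    - [0, 0, 0.25]
  grip: [1, 1, 1, 1, 1, 1, 1, 1, 1, 1, 1, 1]

```text
time: 26.35
ee_pos: [0.5308, -0.0475, 0.1267]
tcp_rot: [-180.0, -0.1, 165.5]
wrist_force: [-0.5, 1.8, -5.3]
opening: 0.0083
grasp_force: 44.4
```

Request:
carry_out:
  linear:
    - [0.27, -0.14, 0]
    - [0.27, -0.13, 0]
    - [0.14, -0.06, 0]
    - [0.14, -0.06, 0]
    - [0.14, -0.055, 0]
    - [0, 0, 0]
    - [0, 0, 0]
  rotation:
    - [0, 0, 0.25]
    - [0, 0, 0.25]
    - [0, 0, 0.125]
    - [0, 0, 0.125]
    - [0, 0, 0.125]
    - [0, 0, 0]
    - [0, 0, 0]
  grip: [1, 1, 1, 1, 1, 1, 1]

```text
time: 27.05
ee_pos: [0.5498, -0.0564, 0.1269]
tcp_rot: [-180.0, -0.1, 172.4]
wrist_force: [-0.7, -3.4, -12.1]
opening: 0.0084
grasp_force: 43.8
```

Request:
carry_out:
  linear:
    - [0.12, -0.05, -0.06]
    - [0.12, -0.05, -0.03]
    - [0.12, -0.045, 0]
    - [0.1, -0.035, 0]
    - [0.08, -0.025, 0]
    - [0, 0, 0]
  rotation:
    - [0, 0, 0.1]
    - [0, 0, 0.1]
    - [0, 0, 0.1]
    - [0, 0, 0.08]
    - [0, 0, 0.06]
    - [0, 0, 0]
  grip: [1, 1, 1, 1, 1, 1]

```text
time: 27.65
ee_pos: [0.5617, -0.0604, 0.1267]
tcp_rot: [-180.0, 0.1, 175.9]
wrist_force: [-2.7, -4.3, 2.0]
opening: 0.0085
grasp_force: 45.2
```

Request:
carry_out:
  linear:
    - [0.07, -0.01, 0]
    - [0.07, -0.01, 0]
    - [0.07, -0.01, 0]
    - [0.07, -0.01, 0]
  rotation:
    - [0, 0, 0.02]
    - [0, 0, 0.02]
    - [0, 0, 0.02]
    - [0, 0, 0.02]
  grip: [1, 1, 1, 1]

```text
time: 28.05
ee_pos: [0.5662, -0.0609, 0.1266]
tcp_rot: [180.0, -0.0, 176.6]
wrist_force: [-7.7, -2.4, 5.4]
opening: 0.0079
grasp_force: 45.5
```

Request:
carry_out:
  linear:
    - [0.07, -0.01, 0]
    - [0.07, -0.01, 0]
    - [0.07, -0.01, 0]
    - [0.07, -0.01, 0]
  rotation:
    - [0, 0, 0.02]
    - [0, 0, 0.02]
    - [0, 0, 0.02]
    - [0, 0, 0.02]
  grip: [1, 1, 1, 1]

```text
time: 28.45
ee_pos: [0.571, -0.0613, 0.1265]
tcp_rot: [179.9, -0.1, 177.2]
wrist_force: [-12.4, -0.2, 6.0]
opening: 0.0084
grasp_force: 45.7
```

Request:
carry_out:
  linear:
    - [0.07, -0.01, 0]
    - [0.07, -0.01, 0]
  rotation:
    - [0, 0, 0.02]
    - [0, 0, 0.02]
  grip: [1, 1]

```text
time: 28.65
ee_pos: [0.5735, -0.0617, 0.1265]
tcp_rot: [180.0, -0.2, 177.5]
wrist_force: [-13.0, -2.1, 6.3]
opening: 0.0084
grasp_force: 45.7
```

Request:
carry_out:
  linear:
    - [0.07, -0.01, 0]
    - [0.07, -0.01, 0]
  rotation:
    - [0, 0, 0.02]
    - [0, 0, 0.02]
  grip: [1, 1]

```text
time: 28.85
ee_pos: [0.5767, -0.0633, 0.1266]
tcp_rot: [-179.9, -0.1, 177.8]
wrist_force: [-12.0, -7.6, 5.0]
opening: 0.0085
grasp_force: 45.6
```

Request:
carry_out:
  linear:
    - [0.06, -0.01, 0]
    - [0.06, -0.01, 0]
  rotation:
    - [0, 0, 0]
    - [0, 0, 0]
  grip: [1, 1]

```text
time: 29.05
ee_pos: [0.5788, -0.0634, 0.1265]
tcp_rot: [-180.0, -0.2, 177.8]
wrist_force: [-13.9, -4.9, 6.8]
opening: 0.0082
grasp_force: 45.8
```

Request:
carry_out:
  linear:
    - [0.06, 0, 0]
    - [0, -0.02, -0.04]
    - [0, 0, 0]
  rotation:
    - [0, 0, 0.04]
    - [0, 0, 0.04]
    - [0, 0, 0]
  grip: [1, 1, 1]

```text
time: 29.35
ee_pos: [0.5801, -0.0635, 0.1265]
tcp_rot: [-180.0, -0.1, 178.5]
wrist_force: [-14.0, -3.5, 11.1]
opening: 0.0084
grasp_force: 46.3
```

Request:
carry_out:
  linear:
    - [-0.1, 0, 0.04]
    - [-0.1, 0, 0]
    - [-0.1, 0, 0]
    - [-0.1, 0, 0]
  rotation:
    - [0, 0, 0]
    - [0, 0, 0]
    - [0, 0, 0]
    - [0, 0, 0]
  grip: [1, 1, 1, 1]

```text
time: 29.75
ee_pos: [0.573, -0.0632, 0.1266]
tcp_rot: [180.0, -0.0, 178.5]
wrist_force: [-4.5, -2.2, 3.1]
opening: 0.0082
grasp_force: 45.3
```

Request:
carry_out:
  linear:
    - [-0.1, 0, 0]
    - [-0.06, 0, 0]
    - [0, 0, 0]
  rotation:
    - [0, 0, 0]
    - [0, 0, 0]
    - [0, 0, 0]
  grip: [1, 1, 1]

```text
time: 30.05
ee_pos: [0.5705, -0.0632, 0.1265]
tcp_rot: [180.0, 0.1, 178.5]
wrist_force: [-2.7, -1.9, 4.6]
opening: 0.0083
grasp_force: 45.4
```

Request:
carry_out:
  linear:
    - [-0.06, 0, 0]
    - [-0.06, 0, 0]
    - [0, 0, 0]
    - [0, 0, 0]
  rotation:
    - [0, 0, 0]
    - [0, 0, 0]
    - [0, 0, 0]
    - [0, 0, 0]
  grip: [1, 1, 1, 1]

```text
time: 30.45
ee_pos: [0.5686, -0.0631, 0.1265]
tcp_rot: [180.0, 0.1, 178.5]
wrist_force: [-0.6, -0.3, 5.5]
opening: 0.0082
grasp_force: 45.5
```

Request:
carry_out:
  linear:
    - [0, 0, 0]
    - [0, 0, 0]
    - [0, 0, 0]
    - [0, 0, 0]
    - [0, 0, 0]
    - [0, 0, 0]
    - [0, 0, 0.5]
    - [0, 0, 1]
    - [0, 0, 1]
    - [0, 0, 1]
    - [0, 0, 1]
    - [0, 0, 1]
  rotation:
    - [0, 0, 0]
    - [0, 0, 0]
    - [0, 0, 0]
    - [0, 0, 0]
    - [0, 0, 0]
    - [0, 0, 0]
    - [0, 0, 0]
    - [0, 0, 0]
    - [0, 0, 0]
    - [0, 0, 0]
    - [0, 0, 0]
    - [0, 0, 0]
  grip: [-0.4, -0.4, -0.4, -0.4, -0.4, -0.4, -0.4, -0.4, -0.4, -0.4, -0.4, -0.4]

```text
time: 31.65
ee_pos: [0.5679, -0.0634, 0.2376]
tcp_rot: [-180.0, 0.0, 178.5]
wrist_force: [0.9, 0.0, 0.5]
opening: 0.0599
grasp_force: 0.0
```

Request:
carry_out:
  linear:
    - [-0.5, 0, 0.5]
    - [-1, 0, 0.2]
    - [-1, 0, 0]
    - [-1, 0, 0]
    - [-1, 0, 0]
    - [-1, 0, 0]
    - [-0.5, 0, 0]
    - [0, 0, 0]
  rotation:
    - [0, 0, 0]
    - [0, 0, 0]
    - [0, 0, 0]
    - [0, 0, 0]
    - [0, 0, 0]
    - [0, 0, 0]
    - [0, 0, 0]
    - [0, 0, 0]
  grip: [-0.4, -0.4, -0.4, -0.4, -0.4, -0.4, -0.4, -0.4]

```text
time: 32.45
ee_pos: [0.447, -0.0634, 0.2505]
tcp_rot: [-180.0, 0.1, 178.4]
wrist_force: [0.4, 0.4, 0.1]
opening: 0.0597
grasp_force: 0.0
```

```bash
python3 - <<'E'
from h import *
import cv2
o=bot.get_obs();print(o["time"],o["ee_pos"],o["wrist_force"])
t=bot.camera("top");s=bot.camera("scene")
f=lambda i,x,y:cv2.resize(i[y:y+120,x:x+120],(400,400),interpolation=cv2.INTER_CUBIC)
cv2.imwrite("pics/e.png",np.vstack([np.hstack([f(t,250,105),f(s,270,130)])]))
a=cv2.imread("pics/t.png");print(np.abs(a[170:200,265:365].astype(int)-t[170:200,265:365]).mean(), np.abs(cv2.imread("pics/s.png")[140:240,280:380].astype(int)-s[140:240,280:380]).mean())
E
```

```text
32.45 [ 0.44699358 -0.06341654  0.25049036] [0.37040725 0.36222871 0.05115496]
73.58422222222222 11.904666666666667
```

View pics/e.png

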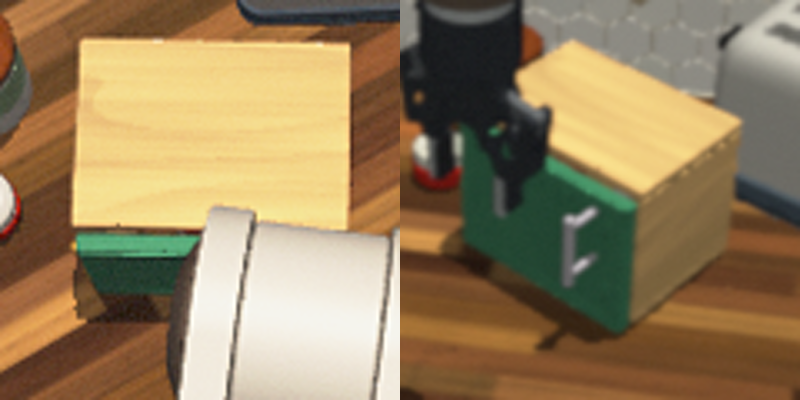

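The door looks flush (scene crop: handle 575,250; free edge 633,210). A quick numeric comparison of the handle region with the first picture, then I hand in.

```bash
python3 - <<'E'
from h import *
import cv2
s=bot.camera("scene");a=cv2.imread("pics/s.png")
g=lambda i:cv2.cvtColor(i[190:240,312:365],6).astype(np.float32)
print(np.abs(g(a)-g(s)).mean(),cv2.phaseCorrelate(g(a),g(s)))
print(bot.job_done())
E
```

```text
1.2977358 ((0.007245588011070225, 0.02128557430519251), 1.0062141294832583)
the job is handed in; nothing more can be done
None
```

The spice jar with the red lid stands upright in the rack and the green door is shut with the catch snapped; the handle is within 0.03 pixel of its starting place, the highest push I read was about 14 N, and the job was handed in at about 32.6 s.

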